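# Wind the cup lift up against its red stop clip

### The job

Fit the loose crank onto the square drive of the cup lift, all the way down onto the column and without forcing it, and wind it clockwise (seen from above) until the yellow pointer comes up snug against the rubber pad under the red stop clip: firm, but do not strain the stop. Leave the crank on and the glass standing on the lift's plate, and do not knock the other things about.

Things in the scene. Friction and masses are not known exactly. Their poses are not given: they have to be found in the camera images.
- crank: Loose crank, 0.23 kg, lying flat, socket down. Origin: on the hub's axis at its underside; z up; x along the arm from hub to grip. Hub: upright square block 32 x 32 mm, 54 mm high, sides along x and y. Arm: flat bar 22 mm wide, 10 mm thick, at the bottom, reaching to x = 66 mm.
- hub_socket (a point): mouth of the square socket in the underside of the crank's hub (same point and axes as the crank's origin): 19.5 mm wide, sides along x and y, 24 mm deep.
- grip_mid (a point): middle of the crank's upright wooden grip, on its axis, 55 mm from the hub's axis and 42 mm above the crank's underside; axes as the crank's. The grip is 18 mm in diameter, reaches from 12 to 62 mm above the underside, and spins freely about its own axis.
- shaft_seat (a point): point on the vertical axis of the lift's screw shaft at the top face of its column (100 mm above the worktop), where the crank's underside lies when fully on; z up. The shaft is stiff (about 0.08 N m) and stays where it is left; it starts at its lower stop and turns clockwise from above; one turn raises the plate 12 mm. Arm and grip sweep freely above the column.
- drive_top (a point): top of the steel drive square, on the shaft's axis, 16 mm above shaft_seat. The square is 18 mm wide and bears a blunt nose 6 mm high (17 mm in diameter, 11 mm at its tip). It stands at an unknown angle (these axes do not show it): the socket rests here, to be pressed with well under 30 N, until the crank is turned, by up to 45 degrees either way, and drops over it. Play: 5 degrees each way.
- cup_lift: The lift, fixed to the worktop. Origin: centre of the underside of its base plate, 130 x 250 x 12 mm (x by y). Column 46 x 46 mm with its top at 100 mm, centred at y = -75 mm. The lifting plate, 100 x 100 mm, is centred at y = +62 mm with its top 45 mm above the worktop at the start.
- pointer_tip (a point): upper face of the yellow pointer bar (4 mm thick) in front of the column (its -x side), which rises with the plate; 46 mm above the worktop at the start. When it meets the pad the crank turns hard: the push at the grip rises from about 1.5 to 2 N while winding by 1 N for every 29 N on the pad. Snug is 2 to 3 N more push than while winding; 5 N more strains the stop. The screw keeps up to 40 N on the pad after release.
- shot_glass: clear shot glass, 52 mm in diameter, 62 mm high, standing on the lifting plate; origin at the centre of its foot.
- tamper: bystander: tamper with dark handle and steel foot, 58 mm in diameter, 106 mm high; origin under its centre.
- timer: bystander: white kitchen timer 62 x 68 x 21 mm; origin under its centre.
- height_clip: the red stop clip, 24 mm wide, 6 mm thick, fixed on the column's front; origin level with the clip's underside, 14 to 20 mm above the pointer's start. Under it, straight above the pointer, a hard rubber pad stands out by 1 to 4 mm, unknown how far: the pointer stops there.
- lift_plate: the lifting plate with its pointer, 100 x 100 x 6 mm; origin at the centre of its underside, 39 mm above the worktop at the start. It moves up and down only, driven by the shaft (screw, 12 mm a turn).

How it is judged:
By the outcome, as a careful person would: the job done as asked, in the order asked, and still so for the second after the job is handed in, with the robot touching nothing.
It also fails if it takes over 72 s, if anything falls off the work surface, if the arm or the gripper's body presses on something with over 40 N, if the wrist force passes 120 N, or if a joint passes its speed limit or range.

### The arm

A 6-joint arm with a two-finger parallel gripper is mounted at the origin on a cart in front of the work surface, level with it; the furniture and walls round the work are solid. World frame = base frame: x ahead of the robot, y to its left, z up, the work surface at z = 0. Lengths are in m, angles in degrees, forces in N, time in s.
With the tool pointing down it reaches from about 0.25 to 0.775 m from the base axis. Payload 4 kg.
Tool frame: the origin (TCP) lies at the very end of the fingers, on their centre line; the grasp point (between the pads) lies 19 mm behind it (ctrl.grasp_offset is the distance from the TCP to the grasp point, in m); x points along the fingers, z is the direction in which the jaws open and shut, and the axes are right-handed (so a half turn about x gives the same grasp; the last joint's range is limited). The gripper opens to 85 mm and grips with 20 to 120 N. Pads are 22 mm wide; open, the fingers measure 114 mm over their backs; the gripper's body (76 mm by 85 mm) begins 54 mm behind the grasp point. The pads swing forward as they close: fully open they stand 13 mm farther back than shut.
Start: joints at [-69.563, 4.996, 78.535, -0, 96.463, -5.907], TCP at [0.244, -0.493, 0.231] pointing down, gripper open.
Joint ranges: [-177.83, 177.83], [-43.37, 116.18], [15.69, 146.23], [-61.86, 241.86], [9.47, 152.12], [-147.06, 147.06]. Speed limits (degrees/s): [159.86, 159.86, 180, 180, 180, 180].

### API

Orientations are given as [roll, pitch, yaw] about the fixed x, y, z axes, in that order (R = Rz(yaw) Ry(pitch) Rx(roll)).
In Python, from plant import ctrl gives the robot as it stands.
- The arm moves only by the tool servo_tool, never from a script. Its argument "targets" is one flat list of numbers, 5 for each row, row after row: the shift along the tool's x, y, z in m, then the turn about the tool's x in degrees, then the finger opening in m, from 0 to 0.0854. In form: [dx, dy, dz, twist, jaw, dx, dy, dz, twist, jaw, ...]. A call has 1 to 20 rows; each row is the pose to reach, as a shift and turn from the pose commanded when the call began, along the tool's axes at that moment; what a row does not reach only later rows make up. A row lasts 1/10 s, in which the tool goes at most 50 mm and 8.59 degrees, less where a joint would pass 70% of its speed; a pose out of reach is approached as far as the arm can. A call with a gripper value outside its range is refused whole. The fingers move at their own pace and stop on an object; the grip force is fixed at half the most. Time passes only in rows, so rows that repeat a pose let the fingers close. It gives the time, the measured TCP pose, the force and the opening at its end, in the units of the state.
- ctrl.get_obs(): the state, without advancing time (a new reading comes with each control period).
- ctrl.read_camera(name): name is "scene" or "side" or "wrist"; returns a dict with "color" (480x640x3 uint8, blue, green, red), "fovy" (degrees; the focal length in pixels is half the picture's height over the tangent of half this angle, whatever the lens; pixels are square), "cx", "cy" (the principal point, pixels), "rvec" (rotation vector, rad) and "tvec" (3), from world to camera coordinates, as OpenCV has them. Camera axes: x right, y down, z forward; pixel columns grow to the right and rows downward; lengths in m; the calibration is good to about 2 mm. A picture is of the moment at which its call begins. There is no depth.
- ctrl.hand_in(): hands the job in, once; it reports no verdict.
The state is a dict: "t": time; "joints": joint angles; "joint_vel": joint speeds; "joint_efforts": joint torques, N m; "position": TCP position; "tool_rot": TCP orientation; "wrist_force": force on the tool from outside, world axes, zero at the start; "ft_torque": the same for the moment, N m; "grip_width": finger opening in m.
Only numpy, scipy, OpenCV 4.12 (cv2) and the standard library are available. Lean on these libraries where they do the work, as an engineer would, in place of code of your own. Each camera call takes 0.05 s, during which the arm holds its last target. There are 200 camera calls.

## Working session

There is one attempt and no reset: what is moved stays moved. The work goes in short steps, Python scripts to look and compute and a tool call to move; the robot and the scene stay as the last step left them, time stands still between calls to the robot, and variables do not carry over. Pictures are saved under pics/ and viewed, about 8 in all and at most 12, crops included, and the job is handed in when it is done.

Besides the shell and the picture viewer there is one more tool, called after "Call:" as name(argument=value, ...), one argument or row to a line, values as JSON. servo_tool: Moves the arm, as the interface text tells. Its arguments: {"type":"object","properties":{"targets":{"type":"array","items":{"type":"number"}}},"required":["targets"]}

```bash
ls; mkdir -p pics; cat > h.py <<'E'
import numpy as np, cv2, json
from plant import ctrl
def shot(name, fn, crop=None, scale=1):
    c=ctrl.read_camera(name); im=c["color"]
    np.savez(f"pics/{fn}.npz",**{k:c[k] for k in("fovy","cx","cy","rvec","tvec")},color=im)
    if crop: x0,y0,x1,y1=crop; im=im[y0:y1,x0:x1]
    if scale!=1: im=cv2.resize(im,None,fx=scale,fy=scale,interpolation=cv2.INTER_CUBIC)
    cv2.imwrite(f"pics/{fn}.png",im); return c
def cam(fn):
    c=np.load(f"pics/{fn}.npz"); f=240/np.tan(np.radians(float(c["fovy"]))/2)
    K=np.array([[f,0,float(c["cx"])],[0,f,float(c["cy"])],[0,0,1]])
    return K,cv2.Rodrigues(c["rvec"])[0],np.ravel(c["tvec"])
def atz(fn,u,v,z):
    K,R,t=cam(fn); d=R.T@np.linalg.inv(K)@[u,v,1]; o=-R.T@t
    return o+d*(z-o[2])/d[2]
def proj(fn,p):
    K,R,t=cam(fn); q=K@(R@np.asarray(p,float)+t); return q[:2]/q[2]
E
python3 - <<'E'
from h import *
for n in("scene","side","wrist"): shot(n,n+"0")
a=cv2.imread("pics/scene0.png");b=cv2.imread("pics/side0.png");w=cv2.imread("pics/wrist0.png")
print({k:(np.round(v,3).tolist() if not isinstance(v,float) else v) for k,v in ctrl.get_obs().items()})
for n in("scene0","side0","wrist0"):
    K,R,t=cam(n);print(n,K[0,0],(-R.T@t).round(3),R[2].round(2))
E
```

```text
pics
{'t': 0.15, 'joints': [-69.562, 5.031, 78.607, 0.002, 96.464, -5.906], 'joint_vel': [-0.095, -0.076, -0.329, 0.003, 0.082, 0.034], 'joint_efforts': [0.001, -35.238, -31.368, -0.0, 0.008, -0.0], 'position': [0.244, -0.492, 0.23], 'tool_rot': [173.155, 89.899, 109.499], 'wrist_force': [0.277, 0.3, -0.369], 'ft_torque': [-0.012, 0.027, -0.022], 'grip_width': 0.08543156366543515}
scene0 555.8319548021619 [-0.426 -0.819  0.709] [ 0.7   0.57 -0.42]
side0 596.0384904881055 [ 0.474 -1.308  0.797] [ 0.04  0.88 -0.47]
wrist0 334.2607987416394 [ 0.314 -0.457  0.372] [-0.28 -0.14 -0.95]
```

View pics/scene0.png

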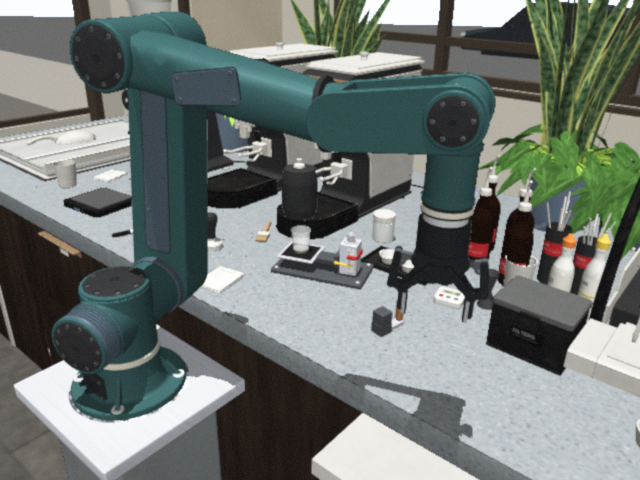

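View pics/side0.png

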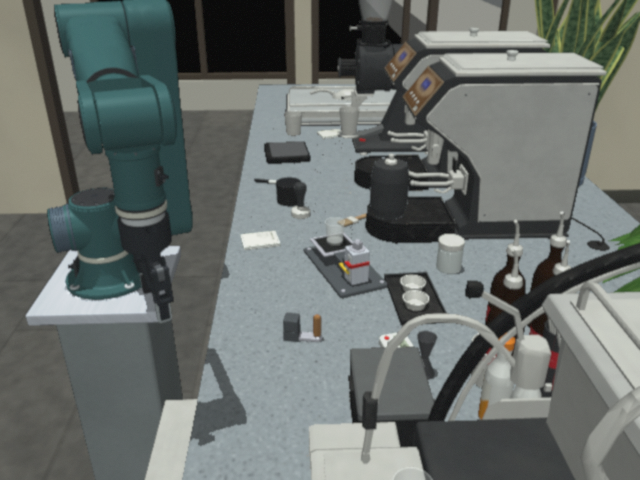

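The scene view shows the crank (dark hub ~382,320, wooden grip ~400,314), the lift (column ~350,258; glass ~300,238) and the timer (~449,296). In the side view the crank is at (291,327)/(317,326), the column at (357,265) and the glass at (334,230). I'll enlarge both.

```bash
python3 - <<'E'
from h import *
a=cv2.imread("pics/side0.png")[215:355,270:445]; b=cv2.imread("pics/scene0.png")[215:340,260:415]
a=cv2.resize(a,None,fx=4,fy=4,interpolation=cv2.INTER_CUBIC); b=cv2.resize(b,None,fx=4,fy=4,interpolation=cv2.INTER_CUBIC)
cv2.imwrite("pics/c1.png",a);cv2.imwrite("pics/c2.png",b)
E
```

```text
(no output)
```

View pics/c1.png

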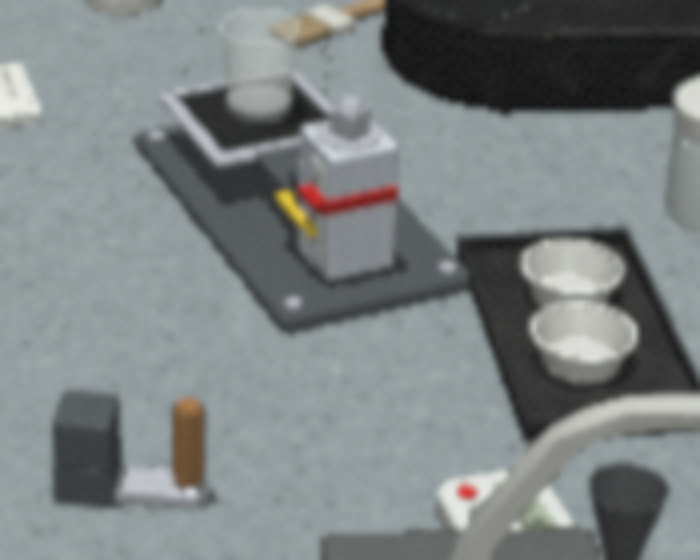

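View pics/c2.png

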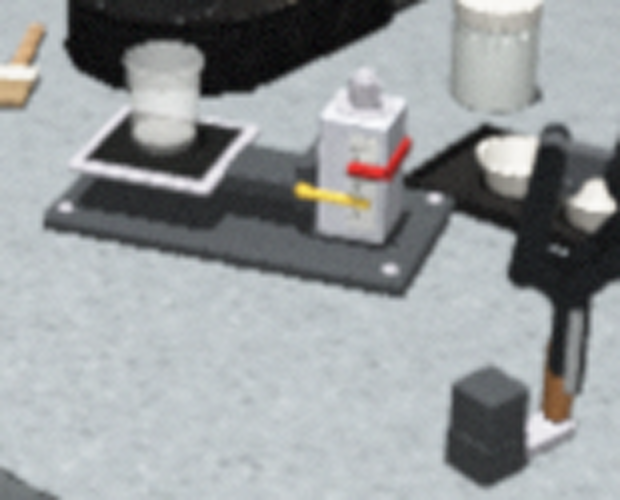

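```bash
python3 - <<'E'
from h import *
S=lambda u,v,z:atz("side0",270+u/4,215+v/4,z).round(4)
C=lambda u,v,z:atz("scene0",260+u/4,215+v/4,z).round(4)
print("hub top",S(89,411,.054),C(489,386,.054))
print("grip side top/bot",S(188,402,.062),S(188,485,.012), "scene bottom",C(558,415,.012))
print("hub bottom front edge side",S(57,500,0),S(113,506,0),"near corner scene",C(488,485,0))
print("base side",S(137,138,.012),S(287,328,.012),S(467,278,.012))
print("base scene",C(45,222,.012),C(405,290,.012),C(455,203,.012))
print("drive top side",S(350,102,.122),"scene",C(366,72,.122))
print("pointer end",S(280,197,.046),C(300,188,.046))
print("glass foot",S(258,112,.045),C(165,145,.045))
E
```

```text
hub top [ 0.4588 -0.2751  0.054 ] [ 0.4553 -0.2702  0.054 ]
grip side top/bot [ 0.511  -0.2804  0.062 ] [ 0.5107 -0.286   0.012 ] scene bottom [ 0.5128 -0.2815  0.012 ]
hub bottom front edge side [ 0.4405 -0.2803  0.    ] [ 0.4705 -0.2868  0.    ] near corner scene [ 0.4445 -0.2811  0.    ]
base side [0.4905 0.0937 0.012 ] [ 0.5745 -0.1388  0.012 ] [ 0.6882 -0.0891  0.012 ]
base scene [0.4819 0.0954 0.012 ] [ 0.5685 -0.1332  0.012 ] [ 0.6847 -0.0896  0.012 ]
drive top side [ 0.6158 -0.064   0.122 ] scene [ 0.6178 -0.0595  0.122 ]
pointer end [ 0.5765 -0.0451  0.046 ] [ 0.5802 -0.0387  0.046 ]
glass foot [0.57   0.0665 0.045 ] [0.5695 0.0686 0.045 ]
```

Crank: hub about (0.457, -0.272), grip about (0.511, -0.282), yaw about -10°. The hub-to-grip distance of 55 mm agrees. The lift is yawed about 20°, shaft near (0.615, -0.065). Next I'll compute the approach over the crank.

```bash
cat >> h.py <<'E'
from scipy.spatial.transform import Rotation as Ro
def toolR(): return Ro.from_euler("xyz",ctrl.get_obs()["tool_rot"],degrees=True).as_matrix()
def go(p,jaw=None):
    """print tool-frame shift to world TCP p and twist to bring the jaw axis to world angle jaw (mod 180)"""
    o=ctrl.get_obs(); R=toolR(); d=R.T@(np.asarray(p)-o["position"])
    a=np.degrees(np.arctan2(R[1,2],R[0,2]))
    tw=None if jaw is None else -((jaw-a+90)%180-90)   # tool x is down: +twist turns clockwise from above
    print("pos",np.round(o["position"],4),"jaw ang",round(a,2),"j6",round(o["joints"][5],1),"shift",d.round(4),"twist",tw)
E
python3 - <<'E'
from h import *
print(toolR().round(3)); go([.457,-.272,.17],80)
E
```

```text
[[-0.001  0.896  0.444]
 [ 0.002  0.444 -0.896]
 [-1.     0.    -0.002]]
pos [ 0.2439 -0.4925  0.2304] jaw ang -63.66 j6 -5.9 shift [ 0.0606  0.2888 -0.1029] twist 36.344309063590515
```

View pics/wrist0.png

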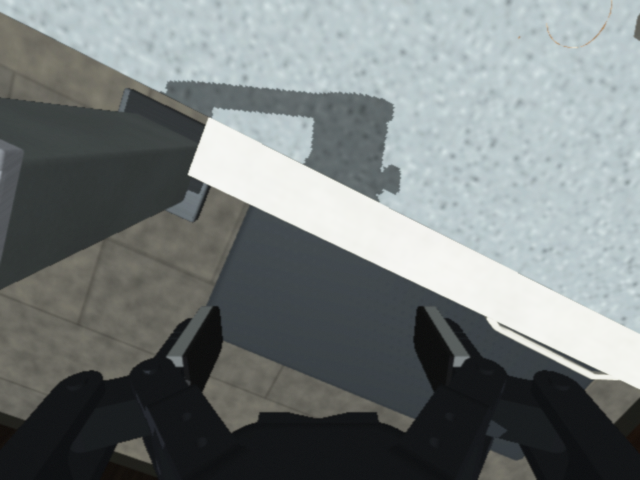

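The wrist view is off the bench edge, with the finger tips at (200,340) and (440,340). I'll move to just behind the crank to look more closely.

Call:
servo_tool(
  targets=[0.02,0.08,-0.04,8,0.085,0.04,0.16,-0.08,16,0.085,0.06,0.25,-0.132,24,0.085,0.06,0.25,-0.132,32,0.085,0.06,0.25,-0.132,36.3,0.085,0.06,0.25,-0.132,36.3,0.085,0.06,0.25,-0.132,36.3,0.085,0.06,0.25,-0.132,36.3,0.085,0.06,0.25,-0.132,36.3,0.085,0.06,0.25,-0.132,36.3,0.085],
)

```text
t: 1.15
position: [0.409, -0.265, 0.1717]
tool_rot: [31.9, 90.0, -68.2]
wrist_force: [-0.2, 1.8, 0.3]
grip_width: 0.085
```

```bash
python3 - <<'E'
from h import *
shot("wrist","w1"); go([.457,-.272,.02],80); o=ctrl.get_obs(); print(o["t"],np.round(o["joints"],1))
E
```

```text
pos [ 0.409  -0.265   0.1717] jaw ang -100.09 j6 60.5 shift [ 0.1517  0.0484 -0.0016] twist -0.09438512651837527
1.2 [-39.6  -1.9  92.4  -0.   89.5  60.5]
```

View pics/w1.png

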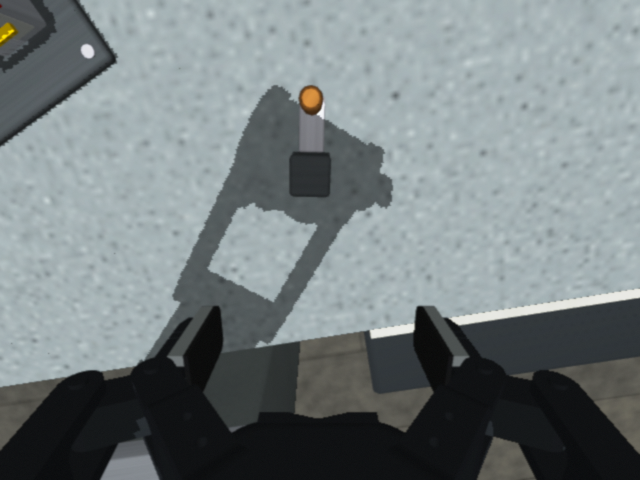

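The wrist view shows the hub block (top centre ~310,175), the arm, and the grip top at (311,98), nearly aligned with the tool. The lift base corner is at upper left.

```bash
python3 - <<'E'
from h import *
K,R,t=cam("w1"); print((-R.T@t).round(3),R[2].round(2))
for p in [(310,174,.054),(310,153,.054),(310,196,.054),(290,175,.054),(330,175,.054),(311,98,.062)]: print(p,atz("w1",*p).round(4))
for c in [(.459,-.275),(.457,-.272)]:
  for dx in(-16,16):
    for z in(0,.054):
      print(c,dx,z,proj("w1",[c[0]+dx/1e3,c[1],z]).round(1))
E
```

```text
[ 0.486 -0.278  0.313] [-0.3   0.05 -0.95]
(310, 174, 0.054) [ 0.459  -0.2675  0.054 ]
(310, 153, 0.054) [ 0.4742 -0.2703  0.054 ]
(310, 196, 0.054) [ 0.4423 -0.2644  0.054 ]
(290, 175, 0.054) [ 0.4609 -0.2523  0.054 ]
(330, 175, 0.054) [ 0.4556 -0.2824  0.054 ]
(311, 98, 0.062) [ 0.5107 -0.2779  0.062 ]
(0.459, -0.275) -16 0 [322.3 183.3]
(0.459, -0.275) -16 0.054 [323.2 192.8]
(0.459, -0.275) 16 0 [316.2 148.1]
(0.459, -0.275) 16 0.054 [316.  150.8]
(0.457, -0.272) -16 0 [319.4 186. ]
(0.457, -0.272) -16 0.054 [319.8 196. ]
(0.457, -0.272) 16 0 [313.4 151. ]
(0.457, -0.272) 16 0.054 [312.5 154.2]
```

Hub about (0.458, -0.269), yaw about -11°. The hub edges measure 32 mm, which matches. I'll descend and grasp the hub across its y faces.

Call:
servo_tool(
  targets=[0.02,0.049,-0.0046,1.0,0.085,0.06,0.049,-0.0046,1.0,0.085,0.09,0.049,-0.0046,1.0,0.085,0.12,0.049,-0.0046,1.0,0.085,0.145,0.049,-0.0046,1.0,0.085,0.1575,0.049,-0.0046,1.0,0.085,0.1575,0.049,-0.0046,1.0,0.085,0.1575,0.049,-0.0046,1.0,0.06,0.1575,0.049,-0.0046,1.0,0.045,0.1575,0.049,-0.0046,1.0,0.035,0.1575,0.049,-0.0046,1.0,0.02,0.1575,0.049,-0.0046,1.0,0.02,0.1575,0.049,-0.0046,1.0,0.02,0.1575,0.049,-0.0046,1.0,0.02,0.1575,0.049,-0.0046,1.0,0.02,0.1575,0.049,-0.0046,1.0,0.02],
)

```text
t: 2.8
position: [0.4595, -0.2682, 0.0154]
tool_rot: [65.2, 89.8, -35.8]
wrist_force: [-0.9, 0.3, 5.9]
grip_width: 0.0311
```

Gripped at 31 mm. I'll lift and move to a viewing position behind the drive.

```bash
python3 - <<'E'
from h import *
go([.497,-.041,.2]); print(ctrl.get_obs()["joints"])
E
```

```text
pos [ 0.4595 -0.2682  0.0154] jaw ang -100.95 j6 64.6 shift [-0.1849 -0.0059 -0.2299] twist None
[-3.63749700e+01  1.09879321e+01  9.73969237e+01  1.67824237e-03
  7.14584960e+01  6.45736010e+01]
```

Call:
servo_tool(
  targets=[-0.02,0,0,0,0.02,-0.06,0,0,0,0.02,-0.1,0,0,0,0.02,-0.14,0,-0.02,0,0.02,-0.17,0,-0.05,0,0.02,-0.185,-0.002,-0.09,0,0.02,-0.185,-0.004,-0.13,0,0.02,-0.185,-0.006,-0.17,0,0.02,-0.185,-0.006,-0.2,0,0.02,-0.185,-0.006,-0.22,0,0.02,-0.185,-0.006,-0.23,0,0.02,-0.185,-0.006,-0.23,0,0.02,-0.185,-0.006,-0.23,0,0.02,-0.185,-0.006,-0.23,0,0.02,-0.185,-0.006,-0.23,0,0.02],
)

```text
t: 4.3
position: [0.4963, -0.0417, 0.1987]
tool_rot: [-20.8, 90.0, -121.9]
wrist_force: [0.2, 0.1, -2.2]
grip_width: 0.031
```

```bash
python3 - <<'E'
from h import *
shot("wrist","w2"); go([.615,-.064,.15]); o=ctrl.get_obs(); print(o["t"],np.round(o["joints"],1),o["wrist_force"],o["ft_torque"])
print(proj("w2",[.615,-.064,.116]))
E
```

```text
pos [ 0.4963 -0.0416  0.1988] jaw ang -101.04 j6 89.7 shift [ 0.0488  0.1208 -0.0007] twist None
4.35 [-11.3  -1.1  88.5  -0.   92.6  89.7] [ 0.24389393  1.02018566 -2.30762617] [ 0.02469322 -0.01823272  0.00815777]
[317.13251681  59.75769035]
```

View pics/w2.png

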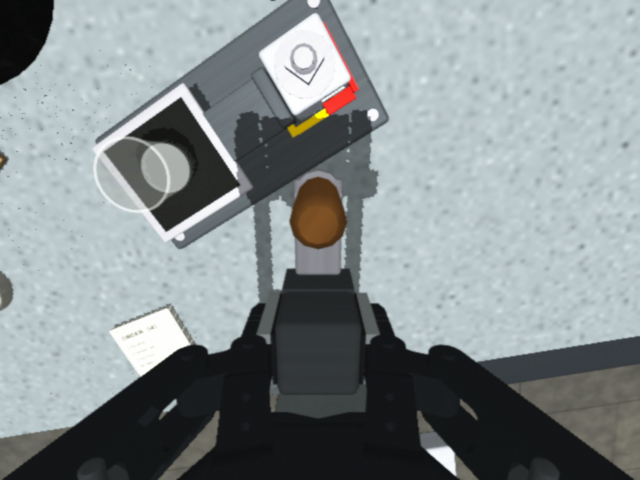

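The lift is at the top, with the drive at (303,58), the column top around it and the glass at left. I'll enlarge the drive.

```bash
python3 - <<'E'
from h import *
im=np.load("pics/w2.npz")["color"][5:125,250:360]
im=cv2.createCLAHE(3,(2,2)).apply(cv2.cvtColor(im,cv2.COLOR_BGR2GRAY))
cv2.imwrite("pics/c3.png",cv2.resize(im,None,fx=5,fy=5,interpolation=cv2.INTER_CUBIC))
E
```

```text
(no output)
```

View pics/c3.png

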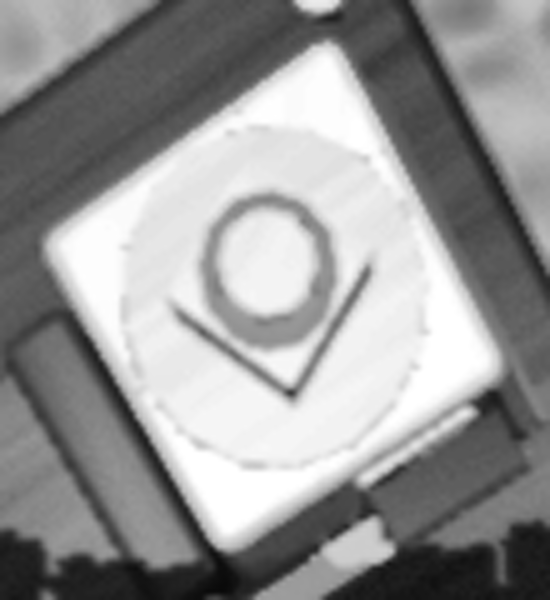

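```bash
python3 - <<'E'
from h import *
W=lambda u,v,z:atz("w2",250+u/5,5+v/5,z)
c=np.array([W(*p,.1) for p in[(327,40),(503,372),(228,553),(43,245)]]);print(c.round(4),c.mean(0).round(4))
for i in range(4):
  d=c[(i+1)%4]-c[i];print("side",np.linalg.norm(d).round(4),np.degrees(np.arctan2(d[1],d[0])).round(1))
for z in(.1,.116):
  a,b,e=W(172,303,z),W(293,397,z),W(370,262,z)
  for d in(a-b,e-b):print(z,"V",np.linalg.norm(d).round(4),np.degrees(np.arctan2(d[1],d[0])).round(1))
  print("sq centre",((a+e)/2).round(4))
print("nose tip",W(267,258,.122).round(4),"ring base",W(268,270,.116).round(4))
print(cam("w2")[1][2], -cam("w2")[1].T@cam("w2")[2])
E
```

```text
[[ 0.6435 -0.0684  0.1   ]
 [ 0.6026 -0.0838  0.1   ]
 [ 0.5879 -0.0439  0.1   ]
 [ 0.6283 -0.0285  0.1   ]] [ 0.6156 -0.0562  0.1   ]
side 0.0437 -159.4
side 0.0425 110.3
side 0.0433 20.9
side 0.0427 -69.2
0.1 V 0.019 43.6
0.1 V 0.0187 -43.4
sq centre [ 0.6186 -0.0562  0.1   ]
0.116 V 0.0178 43.6
0.116 V 0.0174 -43.4
sq centre [ 0.6156 -0.0562  0.116 ]
nose tip [ 0.617  -0.0563  0.122 ] ring base [ 0.6169 -0.0561  0.116 ]
[-0.30341464  0.05836862 -0.95106922] [ 0.57292335 -0.05608522  0.34047708]
```

```bash
python3 - <<'E'
from h import *
r=np.radians(20.5);Rz=np.array([[np.cos(r),-np.sin(r)],[np.sin(r),np.cos(r)]])
for c in[(.616,-.056),(.616,-.061),(.613,-.067)]:
  for n,o in(("side0",(270,215)),("scene0",(260,215))):
    P=lambda x,y,z:((proj(n,[*(np.array(c)+Rz@[x,y]),z])-o)*4).round().tolist()
    print(c,n,"top",P(0,0,.122),"top corners",[P(x,y,.1) for x,y in((-.023,-.023),(.023,-.023),(.023,.023),(-.023,.023))],"bottom near",P(-.023,-.023,.012))
E
python3 - <<'E'
import cv2
a=cv2.imread("pics/c1.png")[80:300,270:420];b=cv2.imread("pics/c2.png")[60:260,290:430]
a=cv2.resize(a,None,fx=2.7,fy=2.7);b=cv2.resize(b,None,fx=2.7,fy=2.7)
h=max(a.shape[0],b.shape[0]);import numpy as np
o=np.zeros((h,a.shape[1]+b.shape[1],3),np.uint8);o[:a.shape[0],:a.shape[1]]=a;o[:b.shape[0],a.shape[1]:]=b
cv2.imwrite("pics/c4.png",o);print(o.shape,a.shape)
E
```

```text
(0.616, -0.056) side0 top [349.0, 96.0] top corners [[330.0, 152.0], [399.0, 138.0], [365.0, 104.0], [297.0, 118.0]] bottom near [326.0, 278.0]
(0.616, -0.056) scene0 top [360.0, 71.0] top corners [[383.0, 123.0], [403.0, 94.0], [335.0, 83.0], [313.0, 111.0]] bottom near [377.0, 245.0]
(0.616, -0.061) side0 top [350.0, 100.0] top corners [[331.0, 157.0], [400.0, 142.0], [366.0, 108.0], [298.0, 122.0]] bottom near [327.0, 283.0]
(0.616, -0.061) scene0 top [366.0, 74.0] top corners [[389.0, 125.0], [409.0, 96.0], [341.0, 85.0], [320.0, 113.0]] bottom near [383.0, 248.0]
(0.613, -0.067) side0 top [346.0, 104.0] top corners [[327.0, 162.0], [397.0, 147.0], [362.0, 113.0], [294.0, 127.0]] bottom near [323.0, 288.0]
(0.613, -0.067) scene0 top [371.0, 78.0] top corners [[394.0, 130.0], [414.0, 100.0], [346.0, 89.0], [324.0, 118.0]] bottom near [388.0, 253.0]
(594, 783, 3) (594, 405, 3)
```

View pics/c4.png

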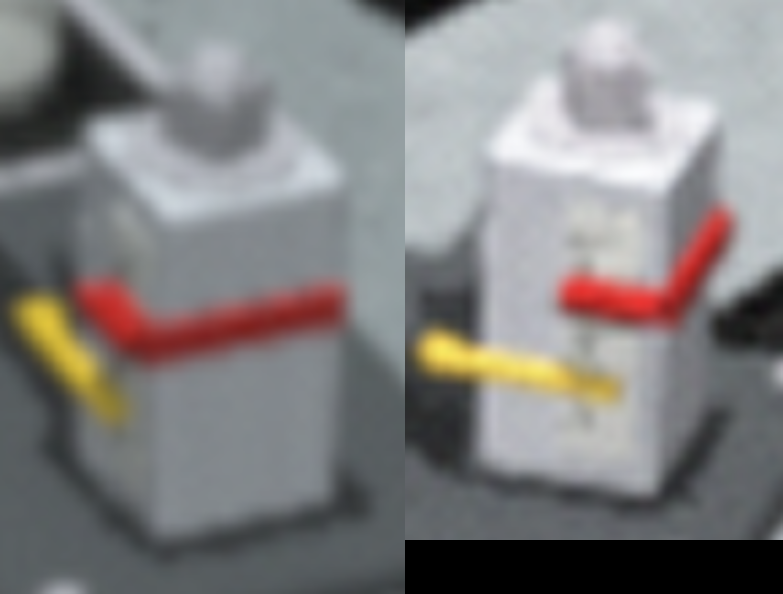

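The side and scene views put the shaft at y ≈ -0.061 and the wrist view at -0.056. The held hub's true position relative to the TCP is known, so I'll use it to check the wrist camera's bias.

```bash
python3 - <<'E'
from h import *
R=toolR();p=np.array([.4963,-.0416,.1988])
y,z=R[:,1].copy(),R[:,2].copy()
T=lambda a,b,h:proj("w2",p+a*y+b*z+[0,0,h-.0154]).round(1)
print("hub top front corners",T(.016,-.016,.054),T(.016,.016,.054),"grip top",T(.055,0,.062),"bar end corners",T(.066,-.011,.01),T(.066,.011,.01))
im=np.load("pics/w2.npz")["color"][160:400,250:390]
cv2.imwrite("pics/c5.png",cv2.resize(cv2.convertScaleAbs(im,alpha=1.6,beta=30),None,fx=2.5,fy=2.5,interpolation=cv2.INTER_CUBIC))
E
```

```text
hub top front corners [273.  320.7] [364.3 320.8] grip top [319.  217.7] bar end corners [293.  164.2] [344.2 164.2]
```

View pics/c5.png

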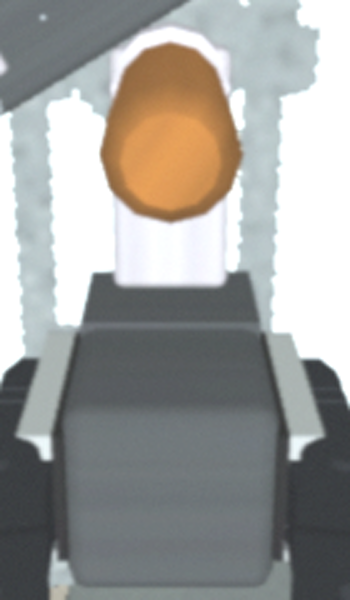

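The hub edges sit symmetrically where predicted laterally, so the wrist camera's lateral bias is about 0. I'll take the shaft at about (0.6165, -0.057) and the square's sides at 45°. I'll turn the crank to yaw +45 (56° counter-clockwise in the air) and come over the drive.

Call:
servo_tool(
  targets=[0,0.02,-0.001,-8,0.02,0,0.04,-0.003,-16,0.02,0,0.06,-0.004,-24,0.02,0,0.08,-0.006,-32,0.02,0,0.1,-0.007,-40,0.02,0,0.122,-0.0084,-48,0.02,0,0.122,-0.0084,-56,0.02,0.02,0.122,-0.0084,-56,0.02,0.04,0.122,-0.0084,-56,0.02,0.055,0.122,-0.0084,-56,0.02,0.055,0.122,-0.0084,-56,0.02,0.055,0.122,-0.0084,-56,0.02,0.055,0.122,-0.0084,-56,0.02,0.055,0.122,-0.0084,-56,0.02],
)

```text
t: 5.75
position: [0.6186, -0.0558, 0.1455]
tool_rot: [32.9, 89.8, -12.1]
wrist_force: [-0.1, 0.9, -2.3]
grip_width: 0.0311
```

```bash
python3 - <<'E'
from h import *
go([.6175,-.0567,.1315],135); o=ctrl.get_obs(); print(o["t"],o["wrist_force"],o["ft_torque"],np.round(o["joints"],1))
E
```

```text
pos [ 0.6186 -0.0558  0.1455] jaw ang -44.96 j6 34.6 shift [ 0.014  -0.0014 -0.0002] twist 0.04377234857088297
5.75 [-0.11352288  0.87469126 -2.33461969] [0.01356525 0.02511311 0.03830501] [-10.4  15.6  76.   -0.   88.2  34.6]
```

Call:
servo_tool(
  targets=[0.003,-0.0014,0,0,0.02,0.006,-0.0014,0,0,0.02,0.009,-0.0014,0,0,0.02,0.011,-0.0014,0,0,0.02,0.012,-0.0014,0,0,0.02,0.012,-0.0014,0,0,0.02,0.012,-0.0014,0,0,0.02],
)

```text
t: 6.45
position: [0.617, -0.0563, 0.1317]
tool_rot: [86.3, 90.0, 41.4]
wrist_force: [1.3, 0.4, -2.4]
grip_width: 0.0316
```

Call:
servo_tool(
  targets=[0.001,0,0,0,0.02,0.002,0,0,0,0.02,0.002,0,0,0,0.02,0.002,0,0,0,0.02],
)

```text
t: 6.85
position: [0.6172, -0.0564, 0.1311]
tool_rot: [49.7, 89.9, 4.7]
wrist_force: [-0.5, 2.4, 4.2]
grip_width: 0.0315
```

Contact at underside height 0.1157, so the nose is in and the socket rests on the square's top. I'll search with small turns under light pressure.

Call:
servo_tool(
  targets=[0.0005,0,0,2,0.02,0.0005,0,0,4,0.02,0.0005,0,0,6,0.02,0.0005,0,0,8,0.02,0.0005,0,0,8,0.02],
)

```text
t: 7.35
position: [0.6175, -0.0564, 0.131]
tool_rot: [52.1, 89.8, -0.9]
wrist_force: [0.1, 3.0, 5.5]
grip_width: 0.0317
```

Call:
servo_tool(
  targets=[0,0,0,-2,0.02,0,0,0,-4,0.02,0,0,0,-6,0.02,0,0,0,-8,0.02,0,0,0,-10,0.02,0,0,0,-12,0.02,0,0,0,-14,0.02,0,0,0,-16,0.02,0,0,0,-16,0.02],
)

```text
t: 8.25
position: [0.6184, -0.0573, 0.1311]
tool_rot: [18.1, 89.7, -18.9]
wrist_force: [2.6, 0.3, 5.3]
grip_width: 0.0314
```

```bash
python3 - <<'E'
from h import *
go([.6175,-.0567,.1154],135); o=ctrl.get_obs(); print(o["wrist_force"],o["ft_torque"],np.round(o["joints"],1))
E
```

```text
pos [ 0.6184 -0.0573  0.1311] jaw ang -36.98 j6 26.5 shift [ 0.0157 -0.     -0.0011] twist 8.018053310955736
[2.5612566  0.33041462 5.34121923] [ 0.09237806 -0.48797036 -0.04379647] [-10.5  15.9  77.3  -0.   86.5  26.5]
```

Not yet. The sideways forces (+x, +y) suggest the hub is about 1–2 mm short along the tool's y. I'll shift that way and sweep back through 45°.

Call:
servo_tool(
  targets=[0,0.001,0,2,0.02,0,0.0015,0,4,0.02,0,0.0015,0,6,0.02,0,0.0015,0,8,0.02,0,0.0015,0,10,0.02,0,0.0015,0,12,0.02,0,0.0015,0,14,0.02,0,0.0015,0,14,0.02],
)

```text
t: 9.05
position: [0.6186, -0.0559, 0.1289]
tool_rot: [24.2, 89.9, -26.8]
wrist_force: [5.1, 0.3, -1.9]
grip_width: 0.0315
```

```bash
python3 - <<'E'
from h import *
go([.6175,-.0567,.1154],135); o=ctrl.get_obs(); print(o["wrist_force"],o["ft_torque"],np.round(o["joints"],1))
E
```

```text
pos [ 0.6186 -0.0559  0.1289] jaw ang -50.99 j6 40.6 shift [ 0.0135 -0.0014 -0.0001] twist -5.992146095685257
[ 5.11397629  0.34937144 -1.9050376 ] [-0.04260542 -0.92256575  0.09311607] [-10.4  16.2  77.3  -0.   86.5  40.6]
```

It dropped over the square (z fell 2 mm, no upward force). I'll centre the turn, ease +x slightly and lower.

Call:
servo_tool(
  targets=[0,0.0004,0.0004,-2,0.02,0,0.0006,0.0005,-4,0.02,0.002,0.0006,0.0005,-4,0.02,0.004,0.0006,0.0005,-4,0.02,0.005,0.0006,0.0005,-4,0.02,0.005,0.0006,0.0005,-4,0.02],
)

```text
t: 9.65
position: [0.6183, -0.0558, 0.1238]
tool_rot: [-80.9, 89.9, -127.9]
wrist_force: [2.7, -0.5, -1.7]
grip_width: 0.0314
```

```bash
python3 - <<'E'
from h import *
go([.6175,-.0567,.1154],135); o=ctrl.get_obs(); print(o["wrist_force"],o["ft_torque"])
E
```

```text
pos [ 0.6183 -0.0558  0.1238] jaw ang -46.98 j6 36.6 shift [ 0.0084 -0.0012  0.0001] twist -1.9829024143824654
[ 2.65444888 -0.45332442 -1.68647729] [-0.32250064 -0.51414967  0.03453598]
```

Sliding freely. I'll lower it to the column top.

Call:
servo_tool(
  targets=[0.002,0.0002,0.0002,0,0.02,0.004,0.0002,0.0002,0,0.02,0.006,0.0002,0.0002,0,0.02,0.007,0.0002,0.0002,0,0.02,0.008,0.0002,0.0002,0,0.02,0.009,0.0002,0.0002,0,0.02,0.009,0.0002,0.0002,0,0.02],
)

```text
t: 10.35
position: [0.6187, -0.0555, 0.1155]
tool_rot: [-26.2, 90.0, -73.1]
wrist_force: [1.4, -2.6, -1.1]
grip_width: 0.0314
```

```bash
python3 - <<'E'
from h import *
go([.6175,-.0567,.1154],135); o=ctrl.get_obs(); print(o["wrist_force"],o["ft_torque"])
E
```

```text
pos [ 0.6187 -0.0555  0.1155] jaw ang -46.96 j6 36.6 shift [ 0.0001 -0.0017  0.    ] twist -1.9577248557681628
[ 1.43075503 -2.6127067  -1.10819002] [-0.43303167 -0.24831605  0.05195975]
```

Call:
servo_tool(
  targets=[0.0006,0,0,0,0.02,0.0012,0,0,0,0.02,0.0012,0,0,0,0.02,0.0012,0,0,0,0.02],
)

```text
t: 10.75
position: [0.6188, -0.0555, 0.1154]
tool_rot: [17.1, 90.0, -29.9]
wrist_force: [-1.8, -1.0, 5.1]
grip_width: 0.0316
```

Fully seated: contact at TCP 0.1154, which puts the underside at 0.100. I'll open, rise 8 mm, slide 54 mm along the arm to the grip and close on it.

Call:
servo_tool(
  targets=[-0.001,0,0,0,0.04,-0.001,0,0,0,0.06,-0.001,0,0,0,0.07,-0.001,0,0,0,0.07,-0.001,0,0,0,0.07,-0.008,0,0,0,0.07,-0.009,0.015,0,0,0.07,-0.009,0.03,0,0,0.07,-0.009,0.045,0,0,0.07,-0.009,0.0535,0,0,0.07,-0.009,0.0535,0,0,0.07,-0.009,0.0535,0,0,0.07],
)

```text
t: 11.95
position: [0.6578, -0.0186, 0.1226]
tool_rot: [-113.3, 89.9, -160.2]
wrist_force: [-0.7, 0.3, -0.3]
grip_width: 0.0699
```

```bash
python3 - <<'E'
from h import *
shot("wrist","w3",(170,100,490,420),2); o=ctrl.get_obs(); go([.6188,-.0555,.123]); print(o["wrist_force"],o["ft_torque"],o["grip_width"])
p=np.array(o["position"]);y=toolR()[:,1]
for a in(-.0035,-.002,0,.002): print(a,((proj("w3",[*(p+a*y)[:2],.162])-[170,100])*2).round(),"hub top", ((proj("w3",[*(p+(a-.055)*y)[:2],.154])-[170,100])*2).round())
E
```

```text
pos [ 0.6577 -0.0189  0.1228] jaw ang -46.95 j6 40.4 shift [-0.0002 -0.0534  0.0002] twist None
[-0.1607992   0.25921958  0.39167863] [-0.0563136   0.010187   -0.03199251] 0.07007597454582865
-0.0035 [303. 543.] hub top [301. 726.]
-0.002 [303. 536.] hub top [301. 721.]
0 [303. 527.] hub top [301. 714.]
0.002 [303. 518.] hub top [301. 707.]
```

View pics/w3.png

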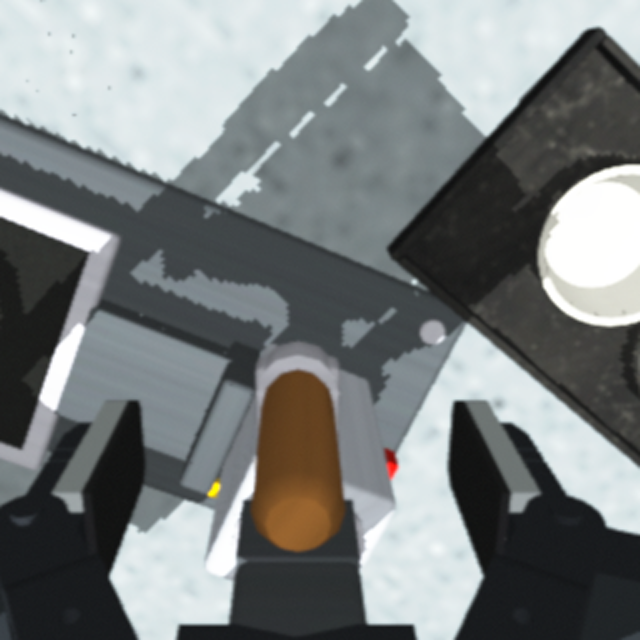

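The grip (top ~298,522 in the crop) is centred between the open fingers within about 1 mm, the crank sits on the column and the plate and clip are clear. I'll close on the grip.

Call:
servo_tool(
  targets=[0,0.0005,0,0,0.05,0,0.0005,0,0,0.03,0,0.0005,0,0,0.012,0,0.0005,0,0,0.01,0,0.0005,0,0,0.01,0,0.0005,0,0,0.01,0,0.0005,0,0,0.01],
)

```text
t: 12.7
position: [0.6582, -0.0188, 0.1233]
tool_rot: [-45.6, 90.0, -92.6]
wrist_force: [-1.4, -0.7, 0.8]
grip_width: 0.0164
```

```bash
cat >> h.py <<'E'
C=np.array([.6182,-.0558]); Rr=.055
def st():
    o=ctrl.get_obs(); p=np.array(o["position"]); d=p[:2]-C; a=np.arctan2(d[1],d[0])
    n=np.array([np.cos(a),np.sin(a)]); cw=np.array([np.sin(a),-np.cos(a)]); f=np.array(o["wrist_force"])
    print("t",round(o["t"],2),"pos",p.round(4),"crank ang",round(np.degrees(a),1),"r",np.linalg.norm(d).round(4),"push cw",round(-f[:2]@cw,2),"radial",round(f[:2]@n,2),"F",f.round(2),"w",round(o["grip_width"],4))
    return p,a
def arc(a0,steps):
    """tool y,z rows to go from crank angle a0 (deg), clockwise by each of steps (deg)"""
    R=toolR(); q=lambda a:Rr*np.array([np.cos(np.radians(a)),np.sin(np.radians(a)),0])
    print([[round(float(x),4) for x in (R.T@(q(a0-s)-q(a0)))[1:]] for s in steps])
E
python3 - <<'E'
from h import *
p,a=st(); arc(43,range(4,81,4)); print(toolR().round(3))
E
```

```text
t 12.7 pos [ 0.6582 -0.0188  0.1233] crank ang 42.8 r 0.0545 push cw 0.42 radial -1.53 F [-1.41 -0.74  0.76] w 0.0164
[[-0.0001, 0.0038], [-0.0005, 0.0077], [-0.0012, 0.0114], [-0.0021, 0.0152], [-0.0033, 0.0188], [-0.0048, 0.0224], [-0.0065, 0.0258], [-0.0084, 0.0291], [-0.0105, 0.0323], [-0.0129, 0.0353], [-0.0155, 0.0382], [-0.0182, 0.0409], [-0.0212, 0.0433], [-0.0243, 0.0456], [-0.0275, 0.0476], [-0.0309, 0.0494], [-0.0344, 0.051], [-0.038, 0.0523], [-0.0417, 0.0533], [-0.0455, 0.0541]]
[[-0.     0.731  0.682]
 [-0.     0.682 -0.731]
 [-1.    -0.     0.   ]]
```

The grip is held with small forces. I'll wind the first 40° clockwise.

Call:
servo_tool(
  targets=[0,-0.0001,0.0038,0,0.01,0,-0.0005,0.0077,0,0.01,0,-0.0012,0.0114,0,0.01,0,-0.0021,0.0152,0,0.01,0,-0.0033,0.0188,0,0.01,0,-0.0048,0.0224,0,0.01,0,-0.0065,0.0258,0,0.01,0,-0.0084,0.0291,0,0.01,0,-0.0105,0.0323,0,0.01,0,-0.0129,0.0353,0,0.01],
)

```text
t: 13.7
position: [0.6732, -0.0533, 0.1233]
tool_rot: [67.9, 90.0, 21.0]
wrist_force: [-2.5, 2.0, 3.9]
grip_width: 0.0165
```

```bash
python3 - <<'E'
from h import *
p,a=st(); arc(3,range(5,101,5))
E
```

```text
t 13.7 pos [ 0.6732 -0.0533  0.1233] crank ang 2.6 r 0.055 push cw 2.11 radial -2.41 F [-2.5   2.    3.89] w 0.0165
[[-0.0032, 0.0035], [-0.0068, 0.0068], [-0.0106, 0.0097], [-0.0146, 0.0123], [-0.0189, 0.0145], [-0.0233, 0.0163], [-0.0279, 0.0177], [-0.0326, 0.0188], [-0.0374, 0.0194], [-0.0422, 0.0196], [-0.0469, 0.0194], [-0.0517, 0.0188], [-0.0564, 0.0177], [-0.061, 0.0163], [-0.0654, 0.0144], [-0.0696, 0.0122], [-0.0737, 0.0096], [-0.0775, 0.0067], [-0.081, 0.0035], [-0.0843, -0.0001]]
```

Push is about 2.1 N while winding, as expected. I'll wind 100° more.

Call:
servo_tool(
  targets=[0,-0.0032,0.0035,0,0.01,0,-0.0068,0.0068,0,0.01,0,-0.0106,0.0097,0,0.01,0,-0.0146,0.0123,0,0.01,0,-0.0189,0.0145,0,0.01,0,-0.0233,0.0163,0,0.01,0,-0.0279,0.0177,0,0.01,0,-0.0326,0.0188,0,0.01,0,-0.0374,0.0194,0,0.01,0,-0.0422,0.0196,0,0.01,0,-0.0469,0.0194,0,0.01,0,-0.0517,0.0188,0,0.01,0,-0.0564,0.0177,0,0.01,0,-0.061,0.0163,0,0.01,0,-0.0654,0.0144,0,0.01,0,-0.0696,0.0122,0,0.01,0,-0.0737,0.0096,0,0.01,0,-0.0775,0.0067,0,0.01,0,-0.081,0.0035,0,0.01,0,-0.0843,-0.0001,0,0.01],
)

```text
t: 15.7
position: [0.6108, -0.1112, 0.1233]
tool_rot: [-39.7, 89.9, -86.7]
wrist_force: [2.3, -3.9, 3.7]
grip_width: 0.0162
```

```bash
python3 - <<'E'
from h import *
p,a=st(); arc(-97,range(5,101,5))
E
```

```text
t 15.7 pos [ 0.6108 -0.1112  0.1233] crank ang -97.6 r 0.0559 push cw 2.76 radial 3.58 F [ 2.26 -3.91  3.73] w 0.0162
[[-0.0029, -0.0038], [-0.0055, -0.0079], [-0.0077, -0.0121], [-0.0095, -0.0165], [-0.011, -0.0211], [-0.012, -0.0258], [-0.0126, -0.0306], [-0.0129, -0.0354], [-0.0126, -0.0402], [-0.012, -0.0449], [-0.011, -0.0496], [-0.0095, -0.0542], [-0.0077, -0.0586], [-0.0055, -0.0629], [-0.0029, -0.0669], [0.0, -0.0707], [0.0033, -0.0742], [0.0068, -0.0775], [0.0106, -0.0804], [0.0147, -0.083]]
```

Radial load shows the centre is about 1 mm off in -y. I'll correct by (-0.0008, +0.0003) and wind another 100°.

Call:
servo_tool(
  targets=[0,-0.0035,-0.0037,0,0.01,0,-0.0063,-0.0076,0,0.01,0,-0.0085,-0.0118,0,0.01,0,-0.0103,-0.0162,0,0.01,0,-0.0118,-0.0208,0,0.01,0,-0.0128,-0.0255,0,0.01,0,-0.0134,-0.0303,0,0.01,0,-0.0137,-0.0351,0,0.01,0,-0.0134,-0.0399,0,0.01,0,-0.0128,-0.0446,0,0.01,0,-0.0118,-0.0493,0,0.01,0,-0.0103,-0.0539,0,0.01,0,-0.0085,-0.0583,0,0.01,0,-0.0063,-0.0626,0,0.01,0,-0.0037,-0.0666,0,0.01,0,-0.0008,-0.0704,0,0.01,0,0.0025,-0.0739,0,0.01,0,0.006,-0.0772,0,0.01,0,0.0098,-0.0801,0,0.01,0,0.0139,-0.0827,0,0.01],
)

```text
t: 17.7
position: [0.565, -0.0414, 0.1232]
tool_rot: [-39.6, 89.9, -86.6]
wrist_force: [4.5, -3.9, 2.6]
grip_width: 0.0166
```

```bash
sed -i 's/^C=.*; Rr/C=np.array([.6177,-.0565]); Rr/' h.py; python3 - <<'E'
from h import *
p,a=st(); arc(-197,range(4,81,4))
E
```

```text
t 17.7 pos [ 0.565  -0.0414  0.1232] crank ang 164.1 r 0.0548 push cw 2.48 radial -5.43 F [ 4.54 -3.88  2.6 ] w 0.0166
[[0.0034, -0.0018], [0.0069, -0.0034], [0.0105, -0.0047], [0.0142, -0.0057], [0.018, -0.0065], [0.0218, -0.0071], [0.0256, -0.0073], [0.0294, -0.0073], [0.0333, -0.0071], [0.0371, -0.0065], [0.0408, -0.0057], [0.0445, -0.0047], [0.0481, -0.0033], [0.0516, -0.0018], [0.055, 0.0], [0.0583, 0.0021], [0.0614, 0.0043], [0.0643, 0.0068], [0.0671, 0.0095], [0.0696, 0.0123]]
```

About 239° turned. I'll relieve the radial load by about 0.8 mm inward and wind 60° more.

Call:
servo_tool(
  targets=[0,0.0037,-0.0013,0,0.01,0,0.0073,-0.0027,0,0.01,0,0.0109,-0.004,0,0.01,0,0.0146,-0.005,0,0.01,0,0.0184,-0.0058,0,0.01,0,0.0222,-0.0064,0,0.01,0,0.026,-0.0066,0,0.01,0,0.0298,-0.0066,0,0.01,0,0.0337,-0.0064,0,0.01,0,0.0375,-0.0058,0,0.01,0,0.0412,-0.005,0,0.01,0,0.0449,-0.004,0,0.01,0,0.0485,-0.0026,0,0.01,0,0.052,-0.0011,0,0.01,0,0.0554,0.0007,0,0.01],
)

```text
t: 19.2
position: [0.6039, -0.0034, 0.1231]
tool_rot: [-127.3, 89.7, -174.3]
wrist_force: [-3.5, -3.3, 6.4]
grip_width: 0.0165
```

```bash
python3 - <<'E'
from h import *
p,a=st(); arc(np.degrees(a),range(2,41,2))
E
```

```text
t 19.2 pos [ 0.6039 -0.0034  0.1231] crank ang 104.6 r 0.0549 push cw 4.23 radial -2.35 F [-3.51 -3.34  6.41] w 0.0165
[[0.0017, 0.0009], [0.0033, 0.0019], [0.0049, 0.003], [0.0065, 0.0041], [0.008, 0.0053], [0.0095, 0.0065], [0.0109, 0.0078], [0.0123, 0.0091], [0.0137, 0.0105], [0.015, 0.0119], [0.0162, 0.0133], [0.0174, 0.0148], [0.0185, 0.0164], [0.0196, 0.018], [0.0207, 0.0196], [0.0216, 0.0212], [0.0226, 0.0229], [0.0234, 0.0246], [0.0242, 0.0264], [0.0249, 0.0282]]
```

```bash
cat >> h.py <<'E'
def avg(n=6):
    F=[];P=[];T=[]
    for i in range(n):
        ctrl.read_camera("wrist"); o=ctrl.get_obs(); F.append(o["wrist_force"]); P.append(o["position"])
    F=np.array(F);f=F.mean(0);p=np.mean(P,0); d=p[:2]-C; a=np.arctan2(d[1],d[0]); cw=np.array([np.sin(a),-np.cos(a)])
    print("avg push",round(-f[:2]@cw,2),"each",(-F[:,:2]@cw).round(2),"radial",round(f[:2]@d/np.linalg.norm(d),2),"fz",f[2].round(2),"ang",round(np.degrees(a),2),"t",round(o["t"],2))
    return a
E
python3 - <<'E'
from h import *
avg()
E
```

```text
avg push 2.19 each [3.51 2.05 2.74 1.81 1.01 2.01] radial -2.33 fz 6.51 ang 104.08 t 19.5
```

Sensor noise is about ±0.9 N, so I'll average. The push is still at winding level (2.2 N). Continuing in 20° steps.

Call:
servo_tool(
  targets=[0,0.0017,0.0009,0,0.01,0,0.0033,0.0019,0,0.01,0,0.0049,0.003,0,0.01,0,0.0065,0.0041,0,0.01,0,0.008,0.0053,0,0.01,0,0.0095,0.0065,0,0.01,0,0.0109,0.0078,0,0.01,0,0.0123,0.0091,0,0.01,0,0.0137,0.0105,0,0.01,0,0.015,0.0119,0,0.01],
)

```text
t: 20.5
position: [0.6223, -0.0016, 0.123]
tool_rot: [-133.2, 89.6, 179.9]
wrist_force: [-4.8, -3.1, 7.6]
grip_width: 0.0166
```

```bash
python3 - <<'E'
from h import *
a=avg(); a=np.degrees(a); arc(a,range(2,41,2))
# pointer/clip gap from the first pictures (c4 is c1/c2 x2.7)
S=lambda u,v:(270+(270+u/2.7)/4,215+(80+v/2.7)/4)
E
```

```text
avg push 3.33 each [3.22 3.31 3.94 2.5  4.01 3.03] radial -2.28 fz 7.17 ang 84.91 t 20.8
[[0.0013, 0.0015], [0.0025, 0.0029], [0.0036, 0.0045], [0.0047, 0.0061], [0.0058, 0.0077], [0.0067, 0.0093], [0.0077, 0.011], [0.0085, 0.0127], [0.0093, 0.0145], [0.0101, 0.0162], [0.0108, 0.018], [0.0114, 0.0198], [0.0119, 0.0217], [0.0124, 0.0235], [0.0129, 0.0254], [0.0132, 0.0273], [0.0135, 0.0292], [0.0138, 0.0311], [0.0139, 0.033], [0.014, 0.0349]]
```

Upward force has crept to 7 N, so the tool has drifted down onto the grip. I'll raise 1 mm and continue 10°.

Call:
servo_tool(
  targets=[-0.0005,0,0,0,0.01,-0.001,0.0013,0.0015,0,0.01,-0.0012,0.0025,0.0029,0,0.01,-0.0012,0.0036,0.0045,0,0.01,-0.0012,0.0047,0.0061,0,0.01,-0.0012,0.0058,0.0077,0,0.01],
)

```text
t: 21.4
position: [0.6339, -0.0037, 0.1232]
tool_rot: [-126.4, 89.9, -173.4]
wrist_force: [-3.2, -3.1, 0.4]
grip_width: 0.0167
```

```bash
python3 - <<'E'
from h import *
a=avg(); a=np.degrees(a); arc(a,range(2,41,2))
E
```

```text
avg push 1.78 each [2.74 1.91 1.73 2.33 0.76 1.23] radial -4.63 fz -1.02 ang 72.6 t 21.7
[[0.0009, 0.0017], [0.0018, 0.0034], [0.0026, 0.0051], [0.0033, 0.0069], [0.004, 0.0087], [0.0046, 0.0105], [0.0051, 0.0124], [0.0056, 0.0142], [0.006, 0.0161], [0.0064, 0.018], [0.0067, 0.0199], [0.0069, 0.0218], [0.0071, 0.0237], [0.0071, 0.0256], [0.0072, 0.0276], [0.0071, 0.0295], [0.007, 0.0314], [0.0068, 0.0333], [0.0066, 0.0352], [0.0063, 0.0371]]
```

Push is back to 1.8 N at 330°, so no contact yet. 20° more, easing inward 0.8 mm.

Call:
servo_tool(
  targets=[0,0.0004,0.002,0,0.01,0,0.0011,0.0038,0,0.01,0,0.0019,0.0055,0,0.01,0,0.0026,0.0073,0,0.01,0,0.0033,0.0091,0,0.01,0,0.0039,0.0109,0,0.01,0,0.0044,0.0128,0,0.01,0,0.0049,0.0146,0,0.01,0,0.0053,0.0165,0,0.01,0,0.0057,0.0184,0,0.01],
)

```text
t: 22.7
position: [0.6512, -0.0129, 0.1241]
tool_rot: [178.3, 90.0, 131.4]
wrist_force: [-2.7, -1.0, -4.3]
grip_width: 0.0165
```

```bash
python3 - <<'E'
from h import *
a=avg(); a=np.degrees(a); arc(a,range(2,41,2))
E
```

```text
avg push 0.93 each [1.44 1.09 0.07 0.95 1.06 0.95] radial -2.71 fz -5.32 ang 52.21 t 23.0
[[0.0003, 0.0019], [0.0005, 0.0038], [0.0006, 0.0057], [0.0007, 0.0076], [0.0007, 0.0096], [0.0006, 0.0115], [0.0005, 0.0134], [0.0003, 0.0153], [0.0, 0.0172], [-0.0003, 0.0191], [-0.0007, 0.021], [-0.0011, 0.0228], [-0.0017, 0.0247], [-0.0022, 0.0265], [-0.0029, 0.0283], [-0.0036, 0.0301], [-0.0044, 0.0319], [-0.0052, 0.0336], [-0.0061, 0.0353], [-0.0071, 0.037]]
```

Now pulling up 5 N, so I'll lower 0.9 mm and continue 20°.

Call:
servo_tool(
  targets=[0.0005,0.0003,0.0019,0,0.01,0.0009,0.0005,0.0038,0,0.01,0.0009,0.0006,0.0057,0,0.01,0.0009,0.0007,0.0076,0,0.01,0.0009,0.0007,0.0096,0,0.01,0.0009,0.0006,0.0115,0,0.01,0.0009,0.0005,0.0134,0,0.01,0.0009,0.0003,0.0153,0,0.01,0.0009,0,0.0172,0,0.01,0.0009,-0.0003,0.0191,0,0.01],
)

```text
t: 24.0
position: [0.6644, -0.0272, 0.1238]
tool_rot: [58.0, 89.9, 11.1]
wrist_force: [-1.0, -0.4, -0.8]
grip_width: 0.0165
```

```bash
python3 - <<'E'
from h import *
a=avg(); a=np.degrees(a); arc(a,range(2,41,2))
E
```

```text
avg push 0.53 each [ 0.85  0.81  1.26  0.14 -0.15  0.24] radial -0.47 fz -0.36 ang 31.9 t 24.3
[[-0.0004, 0.0019], [-0.0009, 0.0037], [-0.0014, 0.0056], [-0.002, 0.0074], [-0.0027, 0.0092], [-0.0034, 0.011], [-0.0042, 0.0127], [-0.005, 0.0145], [-0.0059, 0.0162], [-0.0069, 0.0178], [-0.0079, 0.0194], [-0.009, 0.021], [-0.0101, 0.0226], [-0.0113, 0.0241], [-0.0125, 0.0256], [-0.0138, 0.027], [-0.0152, 0.0284], [-0.0166, 0.0297], [-0.018, 0.031], [-0.0195, 0.0322]]
```

Call:
servo_tool(
  targets=[0.0001,-0.0004,0.0019,0,0.01,0.0001,-0.0009,0.0037,0,0.01,0.0001,-0.0014,0.0056,0,0.01,0.0001,-0.002,0.0074,0,0.01,0.0001,-0.0027,0.0092,0,0.01,0.0001,-0.0034,0.011,0,0.01,0.0001,-0.0042,0.0127,0,0.01,0.0001,-0.005,0.0145,0,0.01,0.0001,-0.0059,0.0162,0,0.01,0.0001,-0.0069,0.0178,0,0.01],
)

```text
t: 25.3
position: [0.6717, -0.0451, 0.1237]
tool_rot: [42.8, 89.9, -4.2]
wrist_force: [1.9, 2.3, 0.6]
grip_width: 0.0167
```

```bash
python3 - <<'E'
from h import *
a=avg(); a=np.degrees(a); arc(a,range(2,41,2))
c=shot("side","s1"); im=c["color"][235:300,325:385]; im2=np.load("pics/side0.npz")["color"][235:300,325:385]
def span(im):
    b,g,r=[im[...,i].astype(int) for i in range(3)]
    R=(r>120)&(g<70)&(b<70); Y=(r>130)&(g>100)&(b<80)
    return [(np.argwhere(m).mean(0).round(1),np.argwhere(m).min(0),np.argwhere(m).max(0),m.sum()) for m in(R,Y) if m.any()]
print(span(im2)); print(span(im))
for z in(.012,.016,.02): print(z, proj("side0",[.6,-.05,.046])-proj("side0",[.6,-.05,.046+z]))
cv2.imwrite("pics/d1.png",cv2.resize(np.hstack([im2,im]),None,fx=6,fy=6,interpolation=cv2.INTER_CUBIC))
E
```

```text
avg push 1.0 each [ 1.26  1.62 -0.11  0.3   1.28  1.64] radial 3.73 fz 1.49 ang 11.73 t 25.6
[[-0.001, 0.0016], [-0.0021, 0.0032], [-0.0032, 0.0048], [-0.0044, 0.0063], [-0.0057, 0.0077], [-0.007, 0.0091], [-0.0083, 0.0105], [-0.0097, 0.0118], [-0.0111, 0.0131], [-0.0126, 0.0143], [-0.0141, 0.0155], [-0.0157, 0.0166], [-0.0173, 0.0177], [-0.0189, 0.0187], [-0.0206, 0.0197], [-0.0223, 0.0206], [-0.024, 0.0214], [-0.0258, 0.0222], [-0.0276, 0.0229], [-0.0294, 0.0235]]
[(array([29.5, 31. ]), array([27, 20]), array([32, 43]), np.int64(65)), (array([32.3, 18.2]), array([27, 14]), array([38, 23]), np.int64(39))]
[(array([30.1, 32. ]), array([27, 23]), array([32, 43]), np.int64(41)), (array([26.1, 17.2]), array([23, 14]), array([30, 20]), np.int64(29))]
0.012 [-0.11676348  4.20842798]
0.016 [-0.15588452  5.6184415 ]
0.02 [-0.19510614  7.03208027]
```

View pics/d1.png

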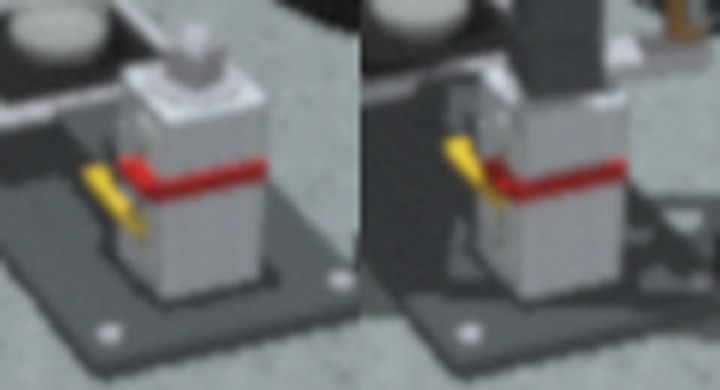

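Left is before, right is now: the crank hub sits flat on the column, and the pointer has risen about 13 mm, close under the red clip. That was my last picture, so I'll approach by force in 10° steps.

Call:
servo_tool(
  targets=[0,-0.0004,0.002,0,0.01,0,-0.0015,0.0036,0,0.01,0,-0.0026,0.0052,0,0.01,0,-0.0038,0.0067,0,0.01,0,-0.0051,0.0081,0,0.01],
)

```text
t: 26.15
position: [0.6729, -0.0546, 0.1234]
tool_rot: [-16.0, 90.0, -63.0]
wrist_force: [2.6, 1.1, 2.0]
grip_width: 0.0162
```

```bash
cat > a.py <<'E'
from h import *
a=np.degrees(avg()); arc(a,range(2,31,2))
E
python3 a.py
```

```text
avg push 0.52 each [ 1.17  1.3   0.87 -0.27  0.26 -0.2 ] radial 2.49 fz 2.16 ang 1.67 t 26.45
[[-0.0013, 0.0014], [-0.0026, 0.0028], [-0.004, 0.0041], [-0.0055, 0.0054], [-0.0069, 0.0066], [-0.0085, 0.0078], [-0.01, 0.0089], [-0.0116, 0.01], [-0.0133, 0.011], [-0.0149, 0.0119], [-0.0166, 0.0128], [-0.0184, 0.0136], [-0.0201, 0.0144], [-0.0219, 0.0151], [-0.0237, 0.0158]]
```

Call:
servo_tool(
  targets=[0,-0.001,0.0015,0,0.01,0,-0.0022,0.003,0,0.01,0,-0.0036,0.0043,0,0.01,0,-0.0051,0.0056,0,0.01,0,-0.0065,0.0068,0,0.01],
)

```text
t: 26.95
position: [0.6726, -0.0639, 0.1233]
tool_rot: [-140.3, 90.0, 172.7]
wrist_force: [0.6, 1.9, 2.4]
grip_width: 0.0165
```

```bash
python3 a.py
```

```text
avg push 1.1 each [2.01 0.54 1.66 0.9  1.41 0.11] radial 0.63 fz 2.9 ang -7.96 t 27.25
[[-0.0015, 0.0012], [-0.0031, 0.0023], [-0.0047, 0.0034], [-0.0063, 0.0044], [-0.0079, 0.0054], [-0.0096, 0.0063], [-0.0114, 0.0071], [-0.0131, 0.0079], [-0.0149, 0.0086], [-0.0167, 0.0093], [-0.0185, 0.0099], [-0.0204, 0.0104], [-0.0222, 0.0109], [-0.0241, 0.0113], [-0.026, 0.0116]]
```

Call:
servo_tool(
  targets=[0,-0.0015,0.0012,0,0.01,0,-0.0031,0.0023,0,0.01,0,-0.0047,0.0034,0,0.01,0,-0.0063,0.0044,0,0.01,0,-0.0079,0.0054,0,0.01],
)

```text
t: 27.75
position: [0.6706, -0.0732, 0.1233]
tool_rot: [-174.3, 90.0, 138.7]
wrist_force: [0.1, 3.1, 3.4]
grip_width: 0.0165
```

```bash
python3 a.py
```

```text
avg push 1.18 each [2.14 1.1  2.13 0.74 0.86 0.14] radial -0.2 fz 2.35 ang -17.82 t 28.05
[[-0.0017, 0.0009], [-0.0034, 0.0018], [-0.0052, 0.0025], [-0.0069, 0.0033], [-0.0087, 0.0039], [-0.0106, 0.0045], [-0.0124, 0.0051], [-0.0143, 0.0055], [-0.0162, 0.0059], [-0.018, 0.0063], [-0.0199, 0.0065], [-0.0219, 0.0067], [-0.0238, 0.0069], [-0.0257, 0.007], [-0.0276, 0.007]]
```

Call:
servo_tool(
  targets=[0,-0.0017,0.0009,0,0.01,0,-0.0034,0.0018,0,0.01,0,-0.0052,0.0025,0,0.01,0,-0.0069,0.0033,0,0.01,0,-0.0087,0.0039,0,0.01],
)

```text
t: 28.55
position: [0.667, -0.082, 0.1233]
tool_rot: [55.7, 90.0, 8.7]
wrist_force: [0.5, 2.0, 3.9]
grip_width: 0.0169
```

```bash
python3 a.py
```

```text
avg push 1.23 each [1.85 1.73 1.13 1.95 0.45 0.29] radial -0.5 fz 2.82 ang -27.67 t 28.85
[[-0.0018, 0.0006], [-0.0037, 0.0011], [-0.0055, 0.0016], [-0.0074, 0.002], [-0.0093, 0.0024], [-0.0112, 0.0026], [-0.0131, 0.0029], [-0.015, 0.003], [-0.0169, 0.0031], [-0.0189, 0.0031], [-0.0208, 0.003], [-0.0227, 0.0029], [-0.0246, 0.0027], [-0.0265, 0.0025], [-0.0284, 0.0021]]
```

Call:
servo_tool(
  targets=[0,-0.0018,0.0006,0,0.01,0,-0.0037,0.0011,0,0.01,0,-0.0055,0.0016,0,0.01,0,-0.0074,0.002,0,0.01,0,-0.0093,0.0024,0,0.01],
)

```text
t: 29.35
position: [0.6618, -0.0901, 0.1233]
tool_rot: [26.5, 90.0, -20.5]
wrist_force: [1.4, 2.6, 1.3]
grip_width: 0.0164
```

```bash
python3 a.py
```

```text
avg push 1.22 each [1.56 1.47 0.85 1.43 1.16 0.84] radial 0.08 fz 2.58 ang -37.6 t 29.65
[[-0.0019, 0.0003], [-0.0038, 0.0005], [-0.0057, 0.0006], [-0.0076, 0.0007], [-0.0096, 0.0007], [-0.0115, 0.0007], [-0.0134, 0.0006], [-0.0153, 0.0004], [-0.0172, 0.0001], [-0.0191, -0.0002], [-0.021, -0.0006], [-0.0228, -0.0011], [-0.0247, -0.0016], [-0.0265, -0.0022], [-0.0283, -0.0028]]
```

Call:
servo_tool(
  targets=[0,-0.0019,0.0003,0,0.01,0,-0.0038,0.0005,0,0.01,0,-0.0057,0.0006,0,0.01,0,-0.0076,0.0007,0,0.01,0,-0.0096,0.0007,0,0.01],
)

```text
t: 30.15
position: [0.6553, -0.0973, 0.1234]
tool_rot: [8.8, 90.0, -38.1]
wrist_force: [1.2, 1.4, 2.1]
grip_width: 0.0168
```

```bash
python3 a.py
```

```text
avg push 1.01 each [1.27 1.68 1.47 1.31 0.23 0.08] radial 0.42 fz 2.65 ang -47.6 t 30.45
[[-0.0019, -0.0001], [-0.0038, -0.0002], [-0.0057, -0.0004], [-0.0076, -0.0006], [-0.0095, -0.0009], [-0.0114, -0.0013], [-0.0133, -0.0018], [-0.0151, -0.0023], [-0.017, -0.0029], [-0.0188, -0.0035], [-0.0206, -0.0042], [-0.0223, -0.005], [-0.024, -0.0058], [-0.0257, -0.0067], [-0.0274, -0.0077]]
```

Call:
servo_tool(
  targets=[0,-0.0019,-0.0001,0,0.01,0,-0.0038,-0.0002,0,0.01,0,-0.0057,-0.0004,0,0.01,0,-0.0076,-0.0006,0,0.01,0,-0.0095,-0.0009,0,0.01],
)

```text
t: 30.95
position: [0.6477, -0.1031, 0.1234]
tool_rot: [-1.1, 90.0, -48.1]
wrist_force: [3.5, 0.3, 2.1]
grip_width: 0.0165
```

```bash
python3 a.py
```

```text
avg push 0.76 each [ 1.5   0.97  0.72  0.62  1.14 -0.4 ] radial 1.29 fz 2.53 ang -57.48 t 31.25
[[-0.0019, -0.0004], [-0.0037, -0.0008], [-0.0056, -0.0013], [-0.0074, -0.0019], [-0.0092, -0.0026], [-0.011, -0.0033], [-0.0128, -0.004], [-0.0145, -0.0049], [-0.0162, -0.0057], [-0.0179, -0.0067], [-0.0195, -0.0077], [-0.0211, -0.0088], [-0.0227, -0.0099], [-0.0242, -0.011], [-0.0257, -0.0123]]
```

Call:
servo_tool(
  targets=[0,-0.0018,-0.0004,0,0.01,0,-0.0036,-0.0008,0,0.01,0,-0.0055,-0.0012,0,0.01,0,-0.0073,-0.0018,0,0.01,0,-0.0091,-0.0025,0,0.01],
)

```text
t: 31.75
position: [0.6393, -0.1075, 0.1234]
tool_rot: [-7.5, 90.0, -54.4]
wrist_force: [3.3, -0.9, 1.3]
grip_width: 0.0163
```

```bash
python3 a.py
```

```text
avg push 0.48 each [ 1.05  0.03  0.29  0.65  1.06 -0.2 ] radial 1.85 fz 2.03 ang -67.27 t 32.05
[[-0.0018, -0.0007], [-0.0036, -0.0015], [-0.0053, -0.0023], [-0.007, -0.0032], [-0.0087, -0.0041], [-0.0103, -0.0051], [-0.0119, -0.0061], [-0.0135, -0.0073], [-0.015, -0.0084], [-0.0165, -0.0096], [-0.0179, -0.0109], [-0.0193, -0.0122], [-0.0207, -0.0136], [-0.022, -0.015], [-0.0232, -0.0165]]
```

Call:
servo_tool(
  targets=[0,-0.0018,-0.0007,0,0.01,0,-0.0036,-0.0015,0,0.01,0,-0.0053,-0.0023,0,0.01,0,-0.007,-0.0032,0,0.01,0,-0.0087,-0.0041,0,0.01],
)

```text
t: 32.55
position: [0.6301, -0.1104, 0.1234]
tool_rot: [-21.5, 90.0, -68.4]
wrist_force: [2.4, -2.0, 1.4]
grip_width: 0.0164
```

```bash
python3 a.py
```

```text
avg push 0.8 each [1.29 0.77 0.92 0.47 0.97 0.37] radial 2.09 fz 2.35 ang -77.26 t 32.85
[[-0.0016, -0.001], [-0.0032, -0.0021], [-0.0048, -0.0032], [-0.0063, -0.0043], [-0.0078, -0.0055], [-0.0093, -0.0068], [-0.0107, -0.0081], [-0.012, -0.0095], [-0.0133, -0.0109], [-0.0146, -0.0124], [-0.0158, -0.0139], [-0.0169, -0.0154], [-0.018, -0.017], [-0.019, -0.0186], [-0.02, -0.0202]]
```

Call:
servo_tool(
  targets=[0,-0.0016,-0.001,0,0.01,0,-0.0032,-0.0021,0,0.01,0,-0.0048,-0.0032,0,0.01,0,-0.0063,-0.0043,0,0.01,0,-0.0078,-0.0055,0,0.01],
)

```text
t: 33.35
position: [0.6206, -0.1117, 0.1233]
tool_rot: [-38.8, 90.0, -85.8]
wrist_force: [1.7, -3.3, 2.2]
grip_width: 0.0166
```

```bash
python3 a.py
```

```text
avg push 0.94 each [ 1.    0.59  1.68  1.06 -0.23  1.51] radial 2.69 fz 2.56 ang -87.2 t 33.65
[[-0.0014, -0.0013], [-0.0028, -0.0026], [-0.0042, -0.0039], [-0.0055, -0.0054], [-0.0068, -0.0068], [-0.008, -0.0083], [-0.0091, -0.0098], [-0.0102, -0.0114], [-0.0112, -0.013], [-0.0122, -0.0147], [-0.0131, -0.0164], [-0.014, -0.0181], [-0.0148, -0.0198], [-0.0156, -0.0216], [-0.0162, -0.0234]]
```

Call:
servo_tool(
  targets=[0,-0.0016,-0.0011,0,0.01,0,-0.0031,-0.0023,0,0.01,0,-0.0045,-0.0036,0,0.01,0,-0.0058,-0.0051,0,0.01,0,-0.0071,-0.0065,0,0.01],
)

```text
t: 34.15
position: [0.6112, -0.1114, 0.1233]
tool_rot: [73.7, 90.0, 26.7]
wrist_force: [3.6, -1.5, 1.2]
grip_width: 0.0163
```

```bash
python3 a.py
```

```text
avg push 2.08 each [3.44 3.14 2.18 2.05 1.07 0.56] radial 1.02 fz 2.33 ang -97.0 t 34.45
[[-0.0012, -0.0015], [-0.0024, -0.003], [-0.0035, -0.0046], [-0.0045, -0.0062], [-0.0055, -0.0079], [-0.0064, -0.0095], [-0.0073, -0.0112], [-0.0081, -0.013], [-0.0088, -0.0148], [-0.0095, -0.0166], [-0.0102, -0.0184], [-0.0107, -0.0202], [-0.0112, -0.0221], [-0.0116, -0.0239], [-0.012, -0.0258]]
```

A possible rise. Smaller step: 4°.

Call:
servo_tool(
  targets=[0,-0.0006,-0.0008,0,0.01,0,-0.0012,-0.0015,0,0.01,0,-0.0018,-0.0023,0,0.01,0,-0.0024,-0.003,0,0.01],
)

```text
t: 34.85
position: [0.6075, -0.1108, 0.1233]
tool_rot: [74.0, 90.0, 27.0]
wrist_force: [2.4, -0.6, 1.7]
grip_width: 0.0162
```

```bash
python3 a.py
```

```text
avg push 3.38 each [3.55 3.24 3.44 3.69 2.75 3.61] radial -0.49 fz 1.93 ang -100.75 t 35.15
[[-0.0011, -0.0016], [-0.0022, -0.0032], [-0.0032, -0.0048], [-0.0041, -0.0065], [-0.005, -0.0082], [-0.0058, -0.0099], [-0.0065, -0.0117], [-0.0072, -0.0135], [-0.0079, -0.0153], [-0.0084, -0.0171], [-0.0089, -0.019], [-0.0094, -0.0209], [-0.0097, -0.0227], [-0.0101, -0.0246], [-0.0103, -0.0265]]
```

Contact: a steady 3.4 N at about 504° (16.8 mm). A further 2°, slowly.

Call:
servo_tool(
  targets=[0,-0.0003,-0.0004,0,0.01,0,-0.0006,-0.0008,0,0.01,0,-0.0009,-0.0012,0,0.01,0,-0.0011,-0.0016,0,0.01],
)

```text
t: 35.55
position: [0.6056, -0.1105, 0.1233]
tool_rot: [80.5, 90.0, 33.5]
wrist_force: [4.7, -0.2, 1.1]
grip_width: 0.0162
```

```bash
python3 a.py
```

```text
avg push 3.81 each [4.52 3.35 4.33 3.58 3.11 3.99] radial -1.56 fz 0.92 ang -102.76 t 35.85
[[-0.0011, -0.0016], [-0.002, -0.0032], [-0.003, -0.0049], [-0.0039, -0.0066], [-0.0047, -0.0084], [-0.0054, -0.0101], [-0.0061, -0.0119], [-0.0068, -0.0137], [-0.0073, -0.0156], [-0.0078, -0.0174], [-0.0083, -0.0193], [-0.0086, -0.0212], [-0.0089, -0.0231], [-0.0092, -0.025], [-0.0094, -0.0269]]
```

Excess is about 2.1–2.8 N over winding, the lower part of the snug range. One degree more to be clear of the lower limit.

Call:
servo_tool(
  targets=[0,-0.0002,-0.0003,0,0.01,0,-0.0004,-0.0006,0,0.01,0,-0.0005,-0.0008,0,0.01,0,-0.0005,-0.0008,0,0.01],
)

```text
t: 36.25
position: [0.6046, -0.1103, 0.1233]
tool_rot: [91.2, 90.0, 44.3]
wrist_force: [4.3, 1.4, 1.4]
grip_width: 0.0165
```

```bash
python3 a.py
```

```text
avg push 4.24 each [3.44 3.87 4.49 4.67 4.88 4.11] radial -2.66 fz 1.19 ang -103.71 t 36.55
[[-0.001, -0.0016], [-0.002, -0.0033], [-0.0029, -0.005], [-0.0037, -0.0067], [-0.0045, -0.0084], [-0.0053, -0.0102], [-0.0059, -0.012], [-0.0065, -0.0138], [-0.0071, -0.0157], [-0.0075, -0.0176], [-0.0079, -0.0194], [-0.0083, -0.0213], [-0.0086, -0.0232], [-0.0088, -0.0251], [-0.0089, -0.027]]
```

Push is 4.24 N, about 2.5 N over winding, so it is snug. I'll release and rise straight up.

Call:
servo_tool(
  targets=[0,0,0,0,0.025,0,0,0,0,0.04,0,0,0,0,0.05,0,0,0,0,0.05,0,0,0,0,0.05,-0.02,0,0,0,0.05,-0.05,0,0,0,0.05,-0.09,0,0,0,0.05,-0.13,0,0,0,0.05,-0.16,0,0,0,0.05,-0.16,0,0,0,0.05,-0.16,0,0,0,0.05,-0.16,0,0,0,0.05],
)

```text
t: 37.85
position: [0.6039, -0.1103, 0.2813]
tool_rot: [-145.4, 89.8, 167.6]
wrist_force: [-0.7, -0.0, -0.1]
grip_width: 0.0496
```

```bash
python3 - <<'E'
from h import *
avg(3); shot("side","s2"); shot("scene","c9")
def blob(fn,box,f):
    x0,y0,x1,y1=box; im=np.load(f"pics/{fn}.npz")["color"][y0:y1,x0:x1].astype(int); m=f(*np.moveaxis(im,2,0)); q=np.argwhere(m)
    return (q.mean(0)+[y0,x0]).round(1)[::-1],len(q)
Y=lambda b,g,r:(r>130)&(g>100)&(b<80); O=lambda b,g,r:(r>110)&(g>50)&(g<120)&(b<75)&(r-b>55)
for f in("side0","s1","s2"): print(f,"yellow",blob(f,(325,235,385,300),Y),"pad rise px 17mm =",6)
print("grip side",blob("s2",(320,190,400,262),O),"expected",proj("s2",[.6177+.055*np.cos(np.radians(-103.7)),-.0565+.055*np.sin(np.radians(-103.7)),.142]).round(1))
# glass region change before/after, and bystanders
a,b=[np.load(f"pics/{k}.npz")["color"].astype(np.float32).mean(2) for k in("side0","s2")]
for n,(x0,y0,x1,y1) in dict(glass=(320,212,350,250),tamper_timer=(378,328,440,378)).items():
    s,_=cv2.phaseCorrelate(a[y0:y1,x0:x1].copy(),b[y0:y1,x0:x1].copy());print(n,"shift px",np.round(s,1),"meandiff",abs(a-b)[y0:y1,x0:x1].mean().round(1))
E
```

```text
avg push -0.12 each [ 0.05 -0.09 -0.33] radial 0.04 fz -0.41 ang -104.42 t 38.0
side0 yellow (array([343.2, 267.3]), 39) pad rise px 17mm = 6
s1 yellow (array([342.2, 261.1]), 29) pad rise px 17mm = 6
s2 yellow (array([342.9, 260.9]), 15) pad rise px 17mm = 6
grip side (array([341.1, 258.9]), 7) expected [354.9 242.4]
glass shift px [-0.  -5.7] meandiff 33.1
tamper_timer shift px [0. 0.] meandiff 1.4
```

Forces read zero when clear, the glass rose about 16 mm straight with the plate, and the bystanders are unchanged. One numeric check of where the grip stands, then I'll hand in.

```bash
python3 - <<'E'
from h import *
shot("wrist","w9"); im=np.load("pics/w9.npz")["color"]
hsv=cv2.cvtColor(im,cv2.COLOR_BGR2HSV); m=cv2.inRange(hsv,(5,120,50),(18,255,255)); 
n,l,s,c=cv2.connectedComponentsWithStats(m); i=1+np.argsort(-s[1:,4])[:3]; print(s[i].tolist(),c[i].round(1).tolist())
g=np.radians(-103.7); q=[C[0]+.055*np.cos(g),C[1]+.055*np.sin(g)]
print("expected grip top/bottom",proj("w9",[*q,.162]).round(1),proj("w9",[*q,.112]).round(1))
ctrl.hand_in()
E
```

```text
[[310, 213, 20, 30, 454], [628, 280, 12, 29, 246]] [[319.5, 228.0], [634.7, 294.7]]
expected grip top/bottom [319.6 235.5] [319.4 220.5]
the job is handed in; nothing more can be done
```

The crank is on the drive and the pointer is wound up snug against the pad. I've handed the job in, at about 38 s on the robot's clock.

**What I did**
- I picked the crank up by its hub and set it on the drive. It first rested on the square's top at about 6 N. A 1.5 mm shift and a small turn let it drop over the square.
- I lowered it onto the column, with contact where its underside is 100 mm above the worktop, at about 5 N.
- I then held the grip and wound about 507° clockwise (about 16.9 mm of lift).
- I stopped at an averaged push of 4.2 N. That is about 2.5 N over the stated winding push of 1.5–2 N.
- I let go and lifted clear.

**Last checks**
- **Force:** the wrist force read about 0 N once clear.
- **Glass:** it rose straight up about 16 mm with the plate, with no sideways shift in the picture.
- **Tamper and timer:** they did not move.
- **Crank:** the grip is where the final crank angle puts it, so the crank stayed on and did not spring back.

**Doubtful or failed**
- Single force readings are noisy by about 1 N. The averaged push while winding varied with direction, between 0.5 and 3.3 N. By my own readings the excess over winding is therefore uncertain by roughly 0.7 N.
- The first colour check of the grip, in the side view, picked up the wrong spot. I replaced it with the wrist-view check, which agreed.
- The pointer against the pad was judged by force only, because my picture views were used up.

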